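# Seat the digitiser's calibration plate on its dowel pins

### The job

Get the digitiser ready for its check: pick up the aluminium calibration plate and lay it on the registration base, feeling about gently, never pressing with more than 25 N, until both its holes drop over the two dowel pins and it lies fully down and flat on the seat. Then swing the keeper all the way round over the plate's end, so that it cannot lift off. Leave the calipers, the mouse and the boxed skull where they are.

Things in the scene. Friction and masses are not known exactly. Their poses are not given: they have to be found in the camera images.
- plate: the calibration plate: loose flat aluminium, 100 (x) by 160 (y) by 8 mm, 0.3 to 0.6 kg, dark dimples on top, two through-holes (edges bevelled 1 mm) near its ends and a black bridge handle. Origin: centre of its underside; z up. The hole at y -60 mm is round, 10 mm; that at y +60 mm is a slot, 10 (x) by 15 mm (y). Starts flat on the table, handle up; fits the pins either way round
- handle (a point): middle of the plate's handle bar, 42 mm above the plate's underside. The bar is 12 mm wide (x), 12 mm high (36 to 48 mm above the underside) and 82 mm long, along the plate's y; on two 12 mm posts at y +/-35 mm, so 58 mm of it is free between them, with 28 mm of air below
- round_hole (a point): centre of the round hole, at the level of the plate's underside
- slot_hole (a point): centre of the slotted hole, at the level of the plate's underside
- board: grey baseboard of the registration base, 190 (x) by 262 (y) by 12 mm, screwed to the table. Origin: centre of its underside. On it is bolted the dark steel seat plate, 110 (x) by 172 (y) mm, top 20 mm above the table, from which two steel dowel pins, 8 mm thick and 120 mm apart along the board's y, stand up 8 mm, the top 1.8 mm tapered. A seated plate's y is parallel to the board's y
- seat (a point): a point of the BOARD: the nominal middle between the two pins, at the seat's top face, 20 mm above the table. The seat plate is square to the board but was set by hand in oversize bolt holes and bolted tight: it and its pins lie up to 6 mm off the nominal place (pins 60 mm either side of this point along the board's y), in the board's x and in its y, by an amount that differs each time
- keeper (a joint): angle of the keeper, a flat steel finger 50 by 14 by 8 mm turning on a post at the board's +y end, its underside 2 mm above a seated plate. At 0 it points along the board's +x, clear of the plate; it grows clockwise seen from above; at 1.57, its stop, it points along the board's -y, over the seated plate's end. Starts at -0.6 to 0.1, stays where left, takes about 1.5 N at the knob
- keeper_pivot (a point): point on the keeper's turning axis at its underside, 30 mm above the table (board x -30, y +112 mm)
- keeper_knob (a point): middle of the black knob that stands on the keeper 38 mm from its axis: an upright cylinder 14 mm across, from 44 to 62 mm above the table; this point is at 62 mm, its top
- calipers: bystander: digital calipers lying on the table, 235 mm long; origin: centre of the underside
- mouse: bystander: a black computer mouse, 100 by 58 by 34 mm; origin: centre of the underside
- specimen_box: bystander: an open cardboard box, 125 by 85 by 30 mm, with a small skull in it; origin: centre of the underside
Things that resemble listed ones, but are neither listed nor needed, are in the scene too. Leave any green, orange or yellow look-alike of the plate alone.

How it is judged:
By the outcome, as a careful person would: the job done as asked, in the order asked, and still so for the second after the job is handed in, with the robot touching nothing.
It also fails if it takes over 72 s, if anything falls off the work surface, if the arm or the gripper's body presses on something with over 40 N, if the wrist force passes 120 N, or if a joint passes its speed limit or range.

### The arm

A 6-joint arm with a two-finger parallel gripper is mounted at the origin on the work surface. World frame = base frame: x ahead of the robot, y to its left, z up, the work surface at z = 0. Lengths are in m, angles in rad, forces in N, time in s.
With the tool pointing down it reaches from about 0.35 to 0.85 m from the base axis. Payload 8.1 kg.
Tool frame: the origin (TCP) lies at the very end of the fingers, on their centre line; the grasp point (between the pads) lies 19 mm behind it; z points along the fingers, y is the direction in which the jaws open and shut (so a half turn about z gives the same grasp; the last joint's range is limited). The gripper opens to 93 mm and grips with 3 to 60 N. Pads are 15 mm wide; open, the fingers measure 128 mm over their backs; the gripper's body (75 mm by 188 mm) begins 65 mm behind the grasp point.
Start: joints at [1.099, 0.13, 1.488, -0, 1.523, -0.085], TCP at [0.226, 0.556, 0.219] pointing down, gripper open.
Joint ranges: [-2.96, 2.96], [-0.89, 2.26], [0.02, 2.5], [-1.34, 4.48], [0, 2.73], [-2.66, 2.66]. Speed limits (rad/s): [2.39, 2.39, 2.79, 3.14, 3.14, 3.14].

### API

Orientations are given as a rotation vector (axis times angle).
In Python, from plant import robot gives the robot as it stands.
- The arm moves only by the shell command python3 -m inch 'ROWS' [FORCE]. ROWS is JSON, a list that holds one entry, the list of rows, each a list of 7 numbers: the shift along the tool's x, y, z in cm, then the turn, a rotation vector about the tool's x, y, z in degrees, then the gripper command: -1 is fully open, 1 is shut, values between are in proportion. A call has 1 to 5 rows; each row shifts and turns the commanded pose from where the row before left it, along the tool's axes as they then stand; what a row does not reach is not made up. A row lasts 1/10 s, in which the tool goes at most 50 mm and 8.59 degrees, less where a joint would pass 70% of its speed; a pose out of reach is approached as far as the arm can. A call with a gripper value outside its range is refused whole. The fingers move at their own pace and stop on an object; FORCE is the grip in N (left out, the last holds). Time passes only in rows, so rows that do not move let the fingers close. It gives the time, the measured TCP pose, the force and the opening at its end, in the units of the state.
- robot.read_state(): the state, without advancing time (a new reading comes with each control period).
- robot.read_camera(name): name is "side" or "top"; returns a dict with "image" (400x640x3 uint8, blue, green, red), "K" (3x3 intrinsics, pixels), "R" (3x3) and "t" (3): a world point X has camera coordinates R X + t. Camera axes: x right, y down, z forward; pixel columns grow to the right and rows downward; lengths in m; the calibration is good to about 2 mm. A picture is of the moment at which its call begins. There is no depth.
- robot.close_job(): hands the job in, once; it reports no verdict.
The state is a dict: "t": time; "q": joint angles; "dq": joint speeds; "joint_torque": joint torques, N m; "tool_pos": TCP position; "orientation": TCP orientation; "force": force on the tool from outside, world axes, zero at the start; "wrist_torque": the same for the moment, N m; "opening": finger opening in m.
Only numpy, scipy, OpenCV 4.12 (cv2) and the standard library are available. Lean on these libraries where they do the work, as an engineer would, in place of code of your own. Each camera call takes 0.05 s, during which the arm holds its last target. There are 200 camera calls.

## Working session

There is one attempt and no reset: what is moved stays moved. The work goes in short steps, Python scripts to look and compute and a shell command to move; the robot and the scene stay as the last step left them, time stands still between calls to the robot, and variables do not carry over. Pictures are saved under pics/ and viewed, about 8 in all and at most 12, crops included, and the job is handed in when it is done.

```bash
ls; mkdir -p pics; python3 - <<'E'
from plant import robot
import cv2,numpy as np
s=robot.read_state(); print(s)
for n in("side","top"):
    c=robot.read_camera(n); cv2.imwrite(f"pics/{n}0.png",c["image"]); print(n,c["K"].tolist(),c["R"].tolist(),c["t"].tolist(), (-c["R"].T@c["t"]).tolist())
E
```

```text
pics
{'t': 0.0, 'q': array([ 1.09858455e+00,  1.31158379e-01,  1.48928119e+00, -1.30807105e-05,
        1.52301213e+00, -8.53882101e-02]), 'dq': array([-0.00030142,  0.00100541, -0.000615  , -0.00135628,  0.00175513,
        0.00032716]), 'joint_torque': array([-1.45507274e-03, -5.59805059e+01, -4.91760421e+01,  7.68631697e-02,
        3.50937119e-02, -1.77673510e-04]), 'tool_pos': array([0.22606256, 0.55515968, 0.21758808]), 'orientation': array([-6.03742648e-01, -3.08252427e+00,  2.81263323e-03]), 'force': array([ 0.66504904,  0.31010012, -0.37645393]), 'wrist_torque': array([ 0.0055759 ,  0.03700016, -0.00536266]), 'opening': 0.09313984378887263}
side [[395.37238560426044, 0.0, 325.6463479506682], [0.0, 395.37238560426044, 198.1830262710676], [0.0, 0.0, 1.0]] [[0.966999646910435, -0.2547550168216014, -0.0034006292534819378], [-0.1396054485947254, -0.5186549806699883, -0.8435089387486536], [0.21312438058035385, 0.8161475923081803, -0.5371043715813538]] [-0.5263829933042931, 0.14688347256227716, 1.2047042621583812] [0.27276605208809973, -1.0411333466952772, 0.7691594143231133]
top [[518.4562204062869, 0.0, 324.58462022731646], [0.0, 518.4562204062869, 195.63347786755347], [0.0, 0.0, 1.0]] [[-0.005914187671467999, -0.9999217293530583, 0.011025314135026219], [-0.9955853450810882, 0.004855000792543686, -0.09373499681055487], [0.09367413220284984, -0.011531007540269552, -0.9955361333578752]] [-0.00988849427477161, 0.5527769114039965, 1.7340540328834322] [0.38784210295886923, 0.007423937489519984, 1.7782370127135056]
```

View pics/top0.png

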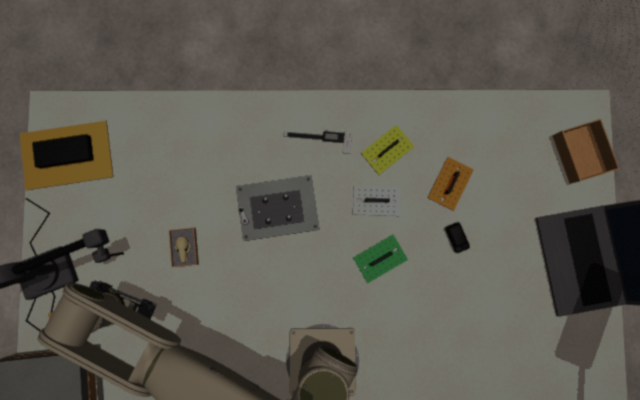

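View pics/side0.png

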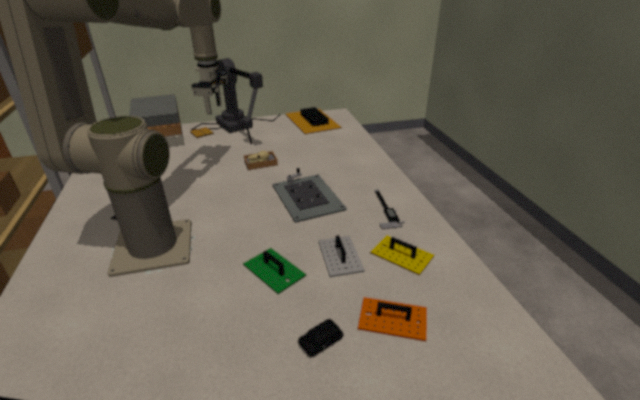

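The candidates are grey (376,201), yellow (388,150), orange (451,184) and green (381,258). The bare grey/aluminium one fits and the coloured ones are look-alikes. The base is at (278,208), with the keeper near (243,215). I'll confirm with an enlarged crop of each view.

```bash
python3 - <<'E'
import cv2,numpy as np
a=cv2.imread("pics/top0.png")[165:255,225:425]; b=cv2.imread("pics/side0.png")[160:290,260:370]
a=cv2.resize(a,None,fx=4,fy=4,interpolation=cv2.INTER_CUBIC)
cv2.imwrite("pics/c1.png",np.clip(a*1.6,0,255).astype('uint8'))
b=cv2.resize(b,None,fx=4.5,fy=4.5,interpolation=cv2.INTER_CUBIC)
cv2.imwrite("pics/c2.png",np.clip(b*1.6,0,255).astype('uint8'))
E
```

```text
(no output)
```

View pics/c1.png

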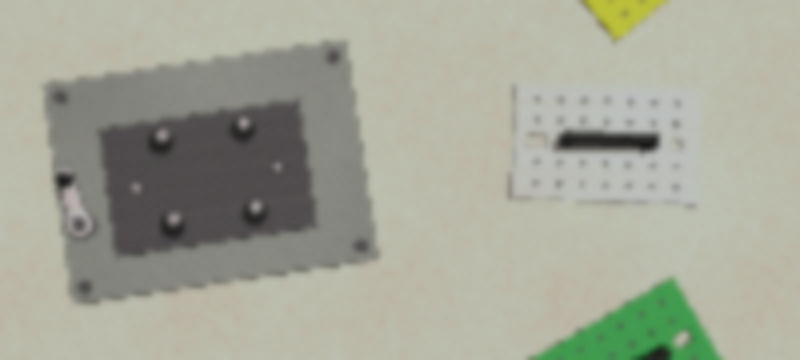

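View pics/c2.png

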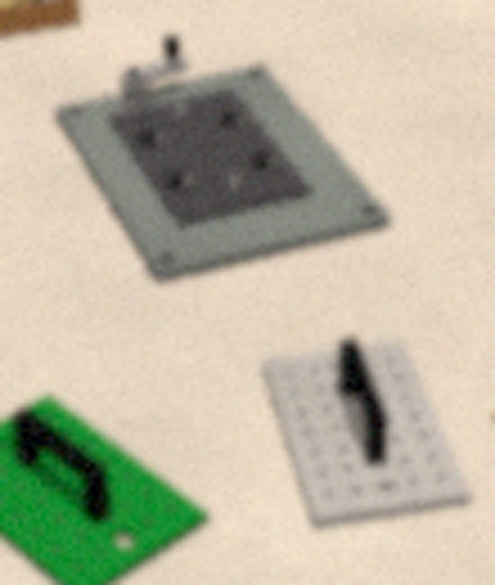

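The crops show the grey plate confirmed: slot at crop (537,141), toward world +y, and round hole at (680,145). They also show pins at about (136,188) and (278,167), and the keeper from its post (78,224) to its knob (65,180). Now I'll measure with masks and rays, with heights triangulated from the two views.

```bash
cat > h.py <<'E'
import cv2,numpy as np
from plant import robot
def cam(n,k=3):
    cs=[robot.read_camera(n) for _ in range(k)]; c=cs[0]; c["image"]=np.mean([x["image"].astype(float) for x in cs],0); return c
def ray(c,p):
    d=c["R"].T@np.linalg.solve(c["K"],[p[0],p[1],1.]); return -c["R"].T@c["t"],d
def onz(c,p,z):
    o,d=ray(c,p); return o+d*(z-o[2])/d[2]
def tri(c1,p1,c2,p2):
    o1,d1=ray(c1,p1);o2,d2=ray(c2,p2); n=np.cross(d1,d2)
    s=np.linalg.solve(np.c_[d1,-d2,n],o2-o1); a=o1+s[0]*d1;b=o2+s[1]*d2
    return (a+b)/2,np.linalg.norm(a-b)
def proj(c,X):
    u=c["K"]@(c["R"]@np.array(X)+c["t"]); return u[:2]/u[2]
def blob(m,seed,hull=True):
    cs,_=cv2.findContours(m.astype('uint8'),0,2)
    k=max((c for c in cs if cv2.contourArea(c)>0),key=lambda c:cv2.pointPolygonTest(c,seed,True)+1e-4*cv2.contourArea(c))
    return cv2.convexHull(k) if hull else k
def cen(k):
    m=cv2.moments(k); return np.array([m["m10"],m["m01"]])/m["m00"]
def rect(c,k,z):
    q=np.array([onz(c,p,z)[:2] for p in k[:,0]]).astype('f4'); (ctr,wh,a)=cv2.minAreaRect((q*1000)); 
    if wh[0]>wh[1]: a-=90   # a := yaw of the long axis minus 90
    return cen(k),onz(c,cen(k),z),np.round(wh,1),(a+45)%90-45
E
cat > m.py <<'E'
from h import *
T=cam("top");S=cam("side")
def masks(c):
    i=c["image"]; g=i.mean(2); sat=i.max(2)-i.min(2); return i,g,sat
for n,c in(("top",T),("side",S)):
    i=c["image"]
    for nm,p in {"top":dict(table=(340,170),plate=(360,192),board=(250,195),seat=(278,205),handle=(376,200),green=(365,262)),"side":dict(table=(340,220),plate=(330,250),board=(290,212),seat=(305,190),handle=(340,245))}[n].items(): print(n,nm,i[p[1]-1:p[1]+2,p[0]-1:p[0]+2].mean((0,1)).round())
np.save("T.npy",T["image"]);np.save("S.npy",S["image"])
E
python3 m.py
```

```text
top table [107. 118. 117.]
top plate [113. 118. 116.]
top board [75. 80. 79.]
top seat [49. 48. 51.]
top handle [31. 32. 33.]
top green [49. 95. 40.]
side table [120. 133. 143.]
side plate [109. 115. 120.]
side board [75. 80. 81.]
side seat [47. 47. 49.]
side handle [16. 16. 16.]
```

```bash
cat > m2.py <<'E'
from h import *
T=robot.read_camera("top");S=robot.read_camera("side");T["image"]=np.load("T.npy");S["image"]=np.load("S.npy")
def near(sh,x0,y0,x1,y1):
    m=np.zeros(sh,bool);m[y0:y1,x0:x1]=1;return m
for n,c,wp,wb,ps,bs in(("top",T,(345,178,408,224),(230,170,325,246),(360,192),(278,205)),("side",S,(312,230,370,282),(268,165,350,226),(330,250),(305,190))):
    i=c["image"];g=i.mean(2);br=i[...,0]-i[...,2]; br=cv2.GaussianBlur(br,(0,0),.8)
    tb=np.median(br[near(g.shape,*wp)]) 
    P=near(g.shape,*wp)
    print(n,"br pct",np.percentile(br[P],[5,25,50,75,95]).round(1))
    m=P&((br>(-6.5 if n=="top" else -15))|(g<60)); k=blob(cv2.morphologyEx(m.astype('uint8'),2,np.ones((3,3))),ps); r=rect(c,k,.008); print("plate",r)
    m=P&(g<(72 if n=="top" else 60)); kh=blob(m,tuple(map(float,proj(c,r[1]+[0,0,.034]))),False); print("handle px",rect(c,kh,.042), cv2.contourArea(kh), cv2.boundingRect(kh))
    B=near(g.shape,*wb)
    m=B&(g<(98 if n=="top" else 103)); kb=blob(m,bs); print("board",rect(c,kb,.012))
    m=B&(g<64); m=cv2.morphologyEx(m.astype('uint8'),3,np.ones((3,3)));m=cv2.morphologyEx(m,2,np.ones((5,5)));ks=blob(m,bs); print("seat",rect(c,ks,.02))
    if n=="top":
        inn=np.zeros(g.shape,'uint8');cv2.drawContours(inn,[ks],-1,1,-1);inn=cv2.erode(inn,np.ones((7,7)))
        for p in((259,212),(294.5,206.8)):
            y,x=np.mgrid[-3:4,-3:4]; X,Y=int(round(p[0]))+x,int(round(p[1]))+y; w=np.clip(g[Y,X]-55,0,None); q=np.array([(w*X).sum(),(w*Y).sum()])/w.sum(); print("pin",q,onz(c,q,.028),w.max())
    v=np.clip(i*1.5,0,255).astype('uint8').copy()
    for k in(kp:=[blob(P&(br>-99),ps)])[:0]+[kh,kb,ks]: cv2.drawContours(v,[k],-1,(0,0,255),1)
    print("")
    x0,y0,x1,y1=(225,165,425,255) if n=="top" else (260,160,370,290)
E
python3 m2.py
```

```text
top br pct [-11.9  -9.3  -6.4  -2.1   0. ]
plate (array([378.35572638, 201.19618984]), array([ 0.53434615, -0.19742287,  0.008     ]), array([176.1, 112.8]), -4.691291809082031)
handle px (array([376.80405405, 199.67117117]), array([ 0.53670753, -0.18834119,  0.042     ]), array([84.3, 13.5]), -0.28314971923828125) 74.0 (364, 198, 26, 5)
board (array([276.88131952, 207.55101649]), array([0.51399677, 0.14993832, 0.012     ]), array([192.2, 265.4]), 8.196775436401367)
seat (array([276.29161542, 209.3102706 ]), array([0.5074501 , 0.15127649, 0.02      ]), array([111.1, 173.1]), 7.823017120361328)
pin [258.58404558 211.48148148] [0.49986912 0.2103327  0.028     ] 19.444444444444443
pin [293.91428571 206.19183673] [0.51716624 0.09110495 0.028     ] 21.66666666666667

side br pct [-24.5 -23.9 -21.7 -11.5  -6.8]
plate (array([339.94958889, 256.06025071]), array([ 0.53505188, -0.19898385,  0.008     ]), array([170.9,  98.1]), -2.51654052734375)
handle px (array([340.31619938, 248.3894081 ]), array([ 0.53376739, -0.2050821 ,  0.042     ]), array([115.8,  21.3]), -2.3936843872070312) 107.0 (335, 236, 11, 27)
board (array([306.70465534, 196.06962288]), array([0.51102505, 0.14078911, 0.012     ]), array([194.2, 353.6]), 8.551934242248535)
seat (array([305.34660135, 194.25147989]), array([0.50644495, 0.14153029, 0.02      ]), array([111.5, 201.8]), 7.885812282562256)
```

```bash
cat > plan.py <<'E'
import sys,numpy as np
from scipy.spatial.transform import Rotation as Ro
from plant import robot
# usage: plan.py x y z yaw(deg of tool y) [step cm]; prints rounded rows dx dy dz (cm) and turn (deg)
def down(a):
    a=np.deg2rad(a);y=np.array([np.cos(a),np.sin(a),0]);z=np.array([0,0,-1.]);return Ro.from_matrix(np.c_[np.cross(y,z),y,z])
s=robot.read_state();p=s["tool_pos"].copy();R=Ro.from_rotvec(s["orientation"])
v=list(map(float,sys.argv[1:]));P=np.array(v[:3]);D=down(v[3]);st=v[4] if len(v)>4 else 4.5
yw=R.as_matrix()[:,1];print("now",p.round(4),"yaw",np.degrees(np.arctan2(yw[1],yw[0])).round(2),"F",s["force"].round(1),"op",round(s["opening"],4),"t",round(s["t"],2))
rv=(R.inv()*D).as_rotvec();n=max(1,int(np.ceil(max(np.linalg.norm(P-p)*100/st,np.degrees(np.linalg.norm(rv))/8))))
step=(P-p)/n;w=rv/n
for k in range(n):
    print("[%s],"%",".join("%g"%x for x in [*np.round(R.inv().apply(step)*100,2)+0.,*np.round(np.degrees(w),1)+0.]));R=R*Ro.from_rotvec(w)
E
python3 - <<'E'
from h import *
T=robot.read_camera("top");S=robot.read_camera("side")
for nm,a,b in(("handle top mid",(376.8,199.9),(340.9,243.3)),("knob top",(241.2,210),(298,168.9)),("pin -y",(293.9,206.2),(260+238/4.5,160+178/4.5)),("pin +y",(258.6,211.5),(260+181/4.5,160+102/4.5)),("hole",(225+680/4,165+145/4),(260+386/4.5,160+486/4.5)),("slot",(225+537/4,165+141/4),(260+345/4.5,160+375/4.5))): print(nm,*tri(T,a,S,b))
print("knob z62",onz(T,(241.2,210),.062),"post",onz(T,(225+78/4,165+224/4),.038))
print("holes z8",onz(T,(225+680/4,165+145/4),.008),onz(T,(225+537/4,165+141/4),.008))
print("handle mid z48",onz(T,(376.8,199.9),.048))
E
python3 plan.py .535 -.19 .15 -2.2
```

```text
handle top mid [ 0.53792412 -0.18837541  0.04629004] 0.004806283502956585
knob top [0.50448806 0.26406526 0.05945663] 0.0028529987032065
pin -y [0.51980857 0.09079221 0.02630739] 0.005154961490404489
pin +y [0.50091072 0.20982335 0.03030125] 0.0025290067884841754
hole [ 0.53458375 -0.25443724  0.01059112] 0.0018837578746408025
slot [ 0.54125785 -0.13296061  0.00205917] 0.005754875771209751
knob z62 [0.50290501 0.26389391 0.062     ] post [0.46753288 0.25610566 0.038     ]
holes z8 [ 0.53387522 -0.2546017   0.008     ] [ 0.5379296  -0.13187393  0.008     ]
handle mid z48 [ 0.53542303 -0.18763923  0.048     ]
now [0.2263 0.5557 0.2186] yaw 67.84 F [-0.  -0.5 -0.2] op 0.0929 t 0.6
[-3.15,-3.19,0.38,0,0,3.9],
[-3.36,-2.97,0.38,0,0,3.9],
[-3.55,-2.73,0.38,0,0,3.9],
[-3.73,-2.49,0.38,0,0,3.9],
[-3.89,-2.23,0.38,0,0,3.9],
[-4.03,-1.96,0.38,0,0,3.9],
[-4.16,-1.68,0.38,0,0,3.9],
[-4.26,-1.39,0.38,0,0,3.9],
[-4.35,-1.1,0.38,0,0,3.9],
[-4.41,-0.8,0.38,0,0,3.9],
[-4.46,-0.5,0.38,0,0,3.9],
[-4.48,-0.2,0.38,0,0,3.9],
[-4.48,0.1,0.38,0,0,3.9],
[-4.46,0.41,0.38,0,0,3.9],
[-4.43,0.71,0.38,0,0,3.9],
[-4.37,1.01,0.38,0,0,3.9],
[-4.29,1.3,0.38,0,0,3.9],
[-4.19,1.59,0.38,0,0,3.9],
```

```bash
python3 -m inch '[[[-3.15,-3.19,0,0,0,3.9,-1],[-3.36,-2.97,0,0,0,3.9,-1],[-3.55,-2.73,0,0,0,3.9,-1],[-3.73,-2.49,0,0,0,3.9,-1],[-3.89,-2.23,0,0,0,3.9,-1]]]'
python3 -m inch '[[[-4.03,-1.96,0,0,0,3.9,-1],[-4.16,-1.68,0,0,0,3.9,-1],[-4.26,-1.39,0,0,0,3.9,-1],[-4.35,-1.1,0,0,0,3.9,-1],[-4.41,-0.8,0,0,0,3.9,-1]]]'
python3 -m inch '[[[-4.46,-0.5,0,0,0,3.9,-1],[-4.48,-0.2,0,0,0,3.9,-1],[-4.48,0.1,0.5,0,0,3.9,-1],[-4.46,0.41,1,0,0,3.9,-1],[-4.43,0.71,1,0,0,3.9,-1]]]'
python3 -m inch '[[[-4.37,1.01,1,0,0,3.9,-1],[-4.29,1.3,1,0,0,3.9,-1],[-4.19,1.59,1,0,0,3.9,-1],[0,0,0,0,0,0,-1]]]'
python3 plan.py .536 -.191 .08 -2
```

```text
t: 1.1
tool_pos: [0.3122, 0.347, 0.2187]
orientation: [1.12, 2.935, 0.001]
force: [0.9, -0.3, -0.3]
opening: 0.093
t: 1.6
tool_pos: [0.398, 0.1396, 0.219]
orientation: [1.601, 2.702, 0.001]
force: [0.7, -0.3, 0.0]
opening: 0.0931
t: 2.1
tool_pos: [0.4836, -0.068, 0.1939]
orientation: [2.036, 2.391, 0.001]
force: [1.1, 0.8, -0.7]
opening: 0.0936
t: 2.5
tool_pos: [0.5336, -0.1947, 0.1608]
orientation: [-2.272, -2.166, 0.004]
force: [-0.9, 0.8, 0.2]
opening: 0.0929
now [ 0.5336 -0.1947  0.1608] yaw -2.73 F [-0.9  0.8  0.2] op 0.0929 t 2.5
[0.19,0.13,4.04,-0.1,0,-0.4],
[0.19,0.12,4.04,-0.1,0,-0.4],
```

```bash
python3 -m inch '[[[0.19,0.13,4,-0.1,0,-0.4,-1],[0.19,0.12,4,-0.1,0,-0.3,-1],[0,0,2.8,0,0,0,-1],[0,0,2,0,0,0,-1],[0,0,0.9,0,0,0,-1]]]'
python3 -m inch '[[[0,0,0,0,0,0,-1],[0,0,0,0,0,0,-1]]]'
python3 plan.py .536 -.191 .023 -2
```

```text
t: 3.0
tool_pos: [0.5352, -0.1855, 0.0244]
orientation: [-2.252, -2.189, -0.002]
force: [0.4, 0.5, 0.0]
opening: 0.0931
t: 3.2
tool_pos: [0.5377, -0.1869, 0.028]
orientation: [2.25, 2.187, 0.005]
force: [0.2, 0.6, -0.0]
opening: 0.093
now [ 0.5377 -0.1869  0.028 ] yaw -1.64 F [ 0.2  0.6 -0. ] op 0.093 t 3.2
[-0.42,-0.16,0.5,0.3,0,0.4],
```

```bash
python3 -m inch '[[[-0.4,-0.16,0.5,0.2,0,0.4,-1],[0,0,0,0,0,0,-1],[0,0,0,0,0,0,-1]]]'
python3 -m inch '[[[0,0,0,0,0,0,1],[0,0,0,0,0,0,1],[0,0,0,0,0,0,1],[0,0,0,0,0,0,1],[0,0,0,0,0,0,1]]]' 40
python3 -m inch '[[[0,0,0,0,0,0,1],[0,0,0,0,0,0,1],[0,0,0,0,0,0,1],[0,0,0,0,0,0,1]]]'
python3 plan.py .536 -.191 .023 -2
```

```text
t: 3.5
tool_pos: [0.5354, -0.191, 0.0222]
orientation: [2.261, 2.18, 0.0]
force: [0.5, -0.4, -0.3]
opening: 0.0932
t: 4.0
tool_pos: [0.5351, -0.1906, 0.0216]
orientation: [-2.261, -2.181, 0.0]
force: [0.6, 0.6, -0.2]
opening: 0.0573
t: 4.4
tool_pos: [0.5351, -0.1906, 0.0216]
orientation: [-2.261, -2.181, 0.0]
force: [0.1, -0.3, -0.4]
opening: 0.0256
now [ 0.5351 -0.1906  0.0216] yaw -2.06 F [ 0.1 -0.3 -0.4] op 0.0256 t 4.4
[-0.03,0.09,-0.14,0,0,-0.1],
```

```bash
python3 -m inch '[[[0,0,0,0,0,0,1],[0,0,0,0,0,0,1],[0,0,0,0,0,0,1],[0,0,0,0,0,0,1]]]'
python3 -m inch '[[[0,0,-1,0,0,0,1],[0,0,-3,0,0,0,1],[0,0,-4,0,0,0,1],[0,0,0,0,0,0,1],[0,0,0,0,0,0,1]]]'
python3 plan.py .5085 .1507 .1 8.2 4
```

```text
t: 4.8
tool_pos: [0.5353, -0.1907, 0.0217]
orientation: [2.261, 2.181, 0.0]
force: [2.0, 0.6, -0.5]
opening: 0.0117
t: 5.3
tool_pos: [0.5357, -0.191, 0.1028]
orientation: [2.26, 2.18, 0.001]
force: [0.6, 0.1, -4.6]
opening: 0.0118
now [ 0.5357 -0.191   0.1028] yaw -2.06 F [ 0.6  0.1 -4.6] op 0.0118 t 5.3
[3.78,-0.44,0.03,0,0,-1.1],
[3.79,-0.36,0.03,0,0,-1.1],
[3.8,-0.29,0.03,0,0,-1.1],
[3.8,-0.21,0.03,0,0,-1.1],
[3.81,-0.14,0.03,0,0,-1.1],
[3.81,-0.06,0.03,0,0,-1.1],
[3.81,0.02,0.03,0,0,-1.1],
[3.81,0.09,0.03,0,0,-1.1],
[3.8,0.17,0.03,0,0,-1.1],
```

```bash
python3 -m inch '[[[2.5,-0.44,0,0,0,-1.1,1],[3.79,-0.36,0,0,0,-1.1,1],[3.8,-0.29,0,0,0,-1.1,1],[3.8,-0.21,0,0,0,-1.1,1],[3.81,-0.14,0,0,0,-1.1,1]]]'
python3 -m inch '[[[3.81,-0.06,0,0,0,-1.1,1],[3.81,0.02,0,0,0,-1.1,1],[3.81,0.09,0,0,0,-1.1,1],[3.5,0.17,0,0,0,-1.1,1],[1.5,0,0,0,0,0,1]]]'
python3 -m inch '[[[0,0,0,0,0,0,1],[0,0,0,0,0,0,1],[0,0,0,0,0,0,1]]]'
python3 plan.py .5085 .1507 .06 8.2 4
python3 - <<'E'
from h import *
T=cam("top");S=cam("side")
a=np.clip(T["image"][150:260,215:345]*1.6,0,255).astype('uint8');b=np.clip(S["image"][120:230,245:375]*1.6,0,255).astype('uint8')
np.save("T2.npy",T["image"]);np.save("S2.npy",S["image"])
cv2.imwrite("pics/d1.png",cv2.resize(np.vstack([a,b]),None,fx=2.7,fy=2.7,interpolation=cv2.INTER_CUBIC) if 0 else np.hstack([cv2.resize(x,None,fx=3.05,fy=3.05,interpolation=cv2.INTER_CUBIC) for x in(a,b)]))
E
```

```text
t: 5.8
tool_pos: [0.5175, -0.0121, 0.0992]
orientation: [-2.151, -2.285, 0.004]
force: [1.4, 0.2, -4.2]
opening: 0.0113
t: 6.3
tool_pos: [0.5045, 0.1526, 0.0994]
orientation: [-2.059, -2.369, 0.004]
force: [-0.5, -0.8, -5.0]
opening: 0.0114
t: 6.6
tool_pos: [0.5064, 0.149, 0.1009]
orientation: [-2.065, -2.367, 0.002]
force: [0.2, -0.4, -3.7]
opening: 0.0113
now [0.5064 0.149  0.1009] yaw 7.78 F [ 0.2 -0.4 -3.7] op 0.0113 t 6.6
[0.07,0.12,2.04,0,0,-0.2],
[0.07,0.12,2.04,0,0,-0.2],
```

View pics/d1.png

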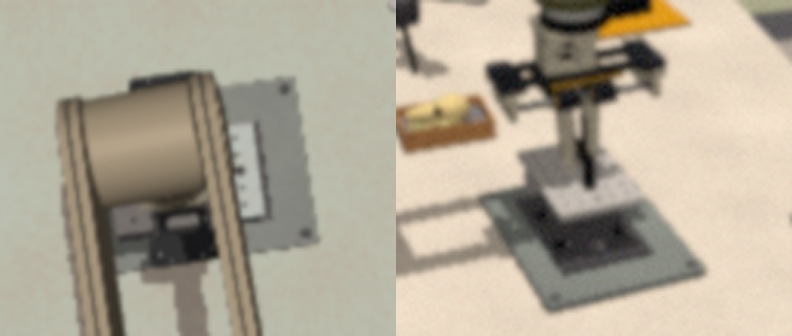

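The plate hangs level over the seat. In the top view its −y end edge is visible, from crop (252,122) to (268,218). I'll measure that edge to find where the plate sits in the grip along y.

```bash
python3 - <<'E'
from h import *
T=robot.read_camera("top");g=np.load("T2.npy").mean(2)
for z in(.087,.079):
    P=[]
    for r in range(194,219):
        x0=298+(r-192)*5/30; xs=np.arange(int(x0)-3,int(x0)+7); v=g[r,xs]
        lo,hi=v[-3:].mean(),v[:3].max(); t=(lo+hi)/2
        i=np.where((v[:-1]>=t)&(v[1:]<t))[0]
        if len(i) and hi-lo>15: i=i[-1]; P.append(onz(T,(xs[i]+(v[i]-t)/(v[i]-v[i+1]),r),z)[:2])
    P=np.array(P); l=cv2.fitLine((P*1000).astype('f4'),cv2.DIST_HUBER,0,.01,.01).ravel()
    c=np.array([.5064,.149])*1000; u=np.array([-np.sin(np.radians(7.78)),np.cos(np.radians(7.78))]) # plate +y
    n=np.array([-l[1],l[0]]); n*=np.sign(n@u)
    print(z,len(P),"edge yaw",np.degrees(np.arctan2(l[1],l[0]))%180,"dist tcp->edge along y (80 nominal)",n@(c-l[2:]))
    print(P[::6])
print(proj(T,[.5064,.149,.087]))
E
```

```text
0.087 25 edge yaw 7.5887976 dist tcp->edge along y (80 nominal) 77.64669369742933
[[0.55278592 0.07676921]
 [0.53304646 0.07407771]
 [0.51334831 0.07121526]
 [0.49369703 0.06928495]
 [0.47408436 0.06669957]]
0.079 25 edge yaw 7.5887947 dist tcp->edge along y (80 nominal) 77.42422959958758
[[0.55356615 0.07709723]
 [0.53373331 0.074393  ]
 [0.51394198 0.07151701]
 [0.49419775 0.06957757]
 [0.47449231 0.06697996]]
[275.31220463 208.2433348 ]
```

```bash
python3 -m inch '[[[0,0.24,2,0,0,-0.4,1],[0,0,2,0,0,0,1],[0,0,0.7,0,0,0,1],[0,0,0,0,0,0,1],[0,0,0,0,0,0,1]]]'
python3 plan.py .5088 .1483 .052 8.2 4
```

```text
t: 7.45
tool_pos: [0.5096, 0.1506, 0.0553]
orientation: [2.056, 2.375, 0.001]
force: [0.6, 0.2, -4.2]
opening: 0.0118
now [0.5096 0.1506 0.0553] yaw 8.23 F [ 0.6  0.2 -4.2] op 0.0118 t 7.45
[-0.21,-0.11,0.33,0,0,0],
```

```bash
python3 -m inch '[[[-0.2,-0.1,0.3,0,0,0,1],[0,0,0,0,0,0,1],[0,0,0,0,0,0,1]]]'
for i in 1 2 3 4; do python3 -m inch '[[[0,0,0.1,0,0,0,1],[0,0,0,0,0,0,1]]]' | egrep 'pos|force'; done
```

```text
t: 7.75
tool_pos: [0.5088, 0.1484, 0.0521]
orientation: [2.056, 2.375, 0.001]
force: [0.1, 0.6, -3.4]
opening: 0.0117
tool_pos: [0.5085, 0.1484, 0.0507]
force: [-0.1, 0.6, -4.6]
tool_pos: [0.5083, 0.1484, 0.0495]
force: [0.5, 0.9, -4.5]
tool_pos: [0.5084, 0.1484, 0.0485]
force: [-0.3, -0.5, -4.4]
tool_pos: [0.5086, 0.1486, 0.0477]
force: [0.5, 0.4, -1.8]
```

```bash
for i in 1 2 3; do python3 -m inch '[[[0,0,0.05,0,0,0,1],[0,0,0,0,0,0,1]]]' | egrep 'pos|force'; done; python3 -c "
from plant import robot
s=robot.read_state();print(s['wrist_torque'],s['orientation'])"
```

```text
tool_pos: [0.5087, 0.1486, 0.0474]
force: [-0.6, 1.2, -0.9]
tool_pos: [0.5088, 0.1487, 0.047]
force: [-0.8, 2.8, 1.8]
tool_pos: [0.5084, 0.1485, 0.046]
force: [0.6, 3.1, -3.5]
[ 0.64476976 -0.05636335  0.05614135] [-2.05601356e+00 -2.37526240e+00 -2.57500411e-04]
```

```bash
for i in 1 2 3; do python3 -m inch '[[[0.03,0,0.07,0,0,0,1],[0,0,0,0,0,0,1]]]' | egrep 'pos|force'; done; python3 -c "
from plant import robot
s=robot.read_state();print(s['wrist_torque'],s['orientation'])"
```

```text
tool_pos: [0.5083, 0.1487, 0.0451]
force: [0.2, 3.1, -3.3]
tool_pos: [0.5082, 0.1489, 0.0445]
force: [0.9, 1.7, -3.0]
tool_pos: [0.5081, 0.1491, 0.0437]
force: [1.3, 0.2, -3.5]
[ 0.07022723 -0.07931022  0.06081927] [-2.05616743e+00 -2.37513567e+00  9.71210906e-04]
```

It's sliding down the pins freely, so I'll continue until it rests on the seat (expected TCP z ≈ 0.0417).

```bash
for i in 1 2 3 4 5; do python3 -m inch '[[[0,0,0.06,0,0,0,1],[0,0,0,0,0,0,1]]]' | egrep 'pos|force'; done; python3 -c "
from plant import robot
s=robot.read_state();print(s['wrist_torque'],s['orientation'],s['t'])"
```

```text
tool_pos: [0.5082, 0.1491, 0.0432]
force: [0.6, 1.5, -4.8]
tool_pos: [0.5082, 0.1492, 0.0426]
force: [1.2, -0.3, -4.6]
tool_pos: [0.5082, 0.1492, 0.042]
force: [0.0, -0.2, -4.5]
tool_pos: [0.5083, 0.1492, 0.0417]
force: [-0.9, -0.4, -2.8]
tool_pos: [0.5083, 0.1493, 0.0416]
force: [-4.9, -1.7, 4.3]
[-0.24120346  0.76764553  0.02700181] [-2.05602099e+00 -2.37534312e+00  3.10505016e-04] 10.75
```

```bash
python3 -m inch '[[[0,0,-0.03,0,0,0,1],[0,0,0,0,0,0,0.3],[0,0,0,0,0,0,0.3],[0,0,0,0,0,0,0.3],[0,0,0,0,0,0,0.3]]]'
python3 -m inch '[[[0,0,0,0,0,0,0.3],[0,0,-2,0,0,0,0.3],[0,0,-5,0,0,0,1],[0,0,-5,0,0,0,1],[-4.5,0,-2,0,0,0,1]]]'
python3 -m inch '[[[-4.5,0,0,0,0,0,1],[-4.5,0,0,0,0,0,1],[-4.5,0,0,0,0,0,1],[-4.5,0,0,0,0,0,1],[0,0,0,0,0,0,1]]]'
python3 - <<'E'
from h import *
T=cam("top");S=cam("side")
np.save("T3.npy",T["image"]);np.save("S3.npy",S["image"])
a=np.clip(T["image"][160:250,225:330]*1.6,0,255).astype('uint8');b=np.clip(S["image"][150:240,260:365]*1.6,0,255).astype('uint8')
cv2.imwrite("pics/e1.png",np.hstack([cv2.resize(x,None,fx=3.8,fy=3.8,interpolation=cv2.INTER_CUBIC) for x in(a,b)]))
E
```

```text
t: 11.25
tool_pos: [0.5086, 0.1494, 0.0414]
orientation: [2.056, 2.375, 0.001]
force: [-0.1, 0.4, -0.9]
opening: 0.032
t: 11.75
tool_pos: [0.5169, 0.1084, 0.1873]
orientation: [2.047, 2.378, 0.011]
force: [1.5, -1.0, 0.3]
opening: 0.0134
t: 12.25
tool_pos: [0.5408, -0.0784, 0.1814]
orientation: [2.061, 2.369, -0.002]
force: [-0.2, -0.0, -0.1]
opening: 0.0003
```

View pics/e1.png

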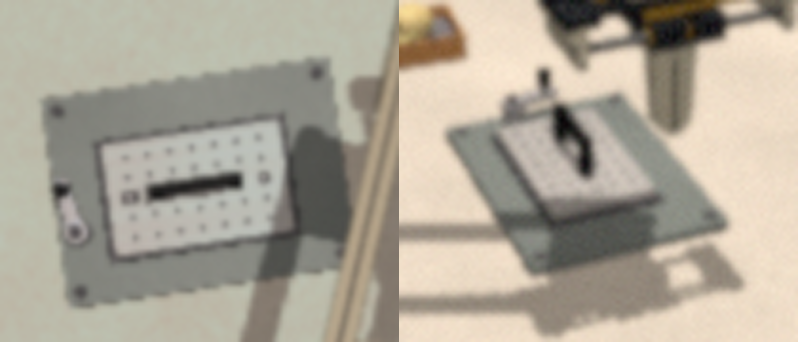

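The plate lies inside the seat outline with an even dark rim, pins show in both holes at (130,197) and (265,177), and the contact height was 0.0416 against an expected 0.0417. So it is seated. The keeper still points at about −0.07 rad: post (75,232), knob (62,188). Next is the approach from behind the knob.

```bash
python3 plan.py .4991 .2938 .15 12.2 4.7
```

```text
now [ 0.5405 -0.072   0.1813] yaw 8.34 F [ 0.7 -0.6 -0.1] op 0.0005 t 12.55
[4.6,0.15,0.39,0,0,-0.5],
[4.6,0.19,0.39,0,0,-0.5],
[4.6,0.23,0.39,0,0,-0.5],
[4.59,0.27,0.39,0,0,-0.5],
[4.59,0.31,0.39,0,0,-0.5],
[4.59,0.34,0.39,0,0,-0.5],
[4.59,0.38,0.39,0,0,-0.5],
[4.58,0.42,0.39,0,0,-0.5],
```

```bash
python3 -m inch '[[[4.6,0.15,0,0,0,-0.5,1],[4.6,0.19,0,0,0,-0.5,1],[4.6,0.23,0,0,0,-0.5,1],[4.6,0.27,0,0,0,-0.5,1],[4.6,0.31,0,0,0,-0.5,1]]]'
python3 -m inch '[[[4.6,0.34,0,0,0,-0.5,1],[4.6,0.38,1,0,0,-0.5,1],[4.6,0.42,2,0,0,-0.5,1],[0,0,0,0,0,0,1],[0,0,0,0,0,0,1]]]'
python3 plan.py .4991 .2938 .05 12.2 4.7
```

```text
t: 13.05
tool_pos: [0.514, 0.1585, 0.1816]
orientation: [2.001, 2.422, 0.001]
force: [0.9, -0.3, 0.2]
opening: 0.0004
t: 13.55
tool_pos: [0.4976, 0.2945, 0.1506]
orientation: [-1.966, -2.449, 0.003]
force: [0.3, -1.4, 0.6]
opening: 0.0006
now [0.4976 0.2945 0.1506] yaw 12.49 F [ 0.3 -1.4  0.6] op 0.0006 t 13.55
[-0.03,0.05,3.35,0,0,0.1],
[-0.03,0.05,3.35,0,0,0.1],
[-0.03,0.05,3.35,0,0,0.1],
```

```bash
python3 -m inch '[[[-0.03,0.05,3.3,0,0,-0.1,1],[-0.03,0.05,3.3,0,0,-0.1,1],[-0.03,0.05,3.3,0,0,-0.1,1],[0,0,0,0,0,0,1],[0,0,0,0,0,0,1]]]'
for i in 1 2 3; do python3 -m inch '[[[-0.25,0,0,0,0,0,1],[-0.25,0,0,0,0,0,1],[0,0,0,0,0,0,1]]]' | egrep 'pos|force'; done
python3 plan.py .4991 .2938 .05 12.2 4.7
```

```text
t: 14.05
tool_pos: [0.5011, 0.2915, 0.0533]
orientation: [-1.967, -2.45, 0.001]
force: [0.1, 0.2, 0.8]
opening: 0.0003
tool_pos: [0.5034, 0.2874, 0.0544]
force: [-0.5, -0.6, 0.8]
tool_pos: [0.5034, 0.2824, 0.0528]
force: [0.1, 0.7, 0.6]
tool_pos: [0.5042, 0.2772, 0.0523]
force: [-0.4, 0.5, -0.0]
now [0.5042 0.2772 0.0523] yaw 12.53 F [-0.4  0.5 -0. ] op 0.0001 t 14.95
[1.73,-0.14,0.23,0,0,0.3],
```

```bash
python3 -m inch '[[[-0.2,-0.1,0.2,0,0,0,1],[0,0,0,0,0,0,1]]]' | egrep 'pos|force'
for i in 1 2 3; do python3 -m inch '[[[-0.27,0.08,0,0,0,4,1],[-0.27,0.08,0,0,0,4,1],[-0.27,0.08,0,0,0,4,1],[-0.27,0.08,0,0,0,4,1]]]' | egrep 'pos|force'; done
python3 plan.py .4991 .2938 .05 12.2 10 | head -1
```

```text
tool_pos: [0.5033, 0.275, 0.0499]
force: [-0.4, 1.5, 0.5]
tool_pos: [0.5072, 0.2649, 0.0499]
force: [-2.4, 2.7, 0.5]
tool_pos: [0.5088, 0.2538, 0.0499]
force: [-0.9, 2.1, 0.2]
tool_pos: [0.5072, 0.2428, 0.05]
force: [0.0, 1.9, -0.2]
now [0.5072 0.2428 0.05  ] yaw -35.62 F [ 0.   1.9 -0.2] op 0.0002 t 16.35
```

```bash

for i in 1 2; do python3 -m inch '[[[-0.27,0.08,0,0,0,4,1],[-0.27,0.08,0,0,0,4,1],[-0.27,0.08,0,0,0,4,1],[-0.27,0.08,0,0,0,4,1]]]' | egrep 'pos|force'; done
python3 -m inch '[[[-0.27,0.08,0,0,0,4,1],[-0.2,0.05,0,0,0,3,1],[0,0,0,0,0,0,1]]]' | egrep 'pos|force'
python3 plan.py .4991 .2938 .05 12.2 10 | head -1
```

```text
tool_pos: [0.5027, 0.2326, 0.0501]
force: [1.0, 1.0, -0.6]
tool_pos: [0.4954, 0.2241, 0.0502]
force: [0.8, 1.7, -1.8]
tool_pos: [0.4914, 0.221, 0.0502]
force: [-0.7, 0.8, 0.5]
now [0.4914 0.221  0.0502] yaw -74.51 F [-0.7  0.8  0.5] op 0.0005 t 17.45
```

Now the last stretch, pushing in small steps until the force shows the stop.

```bash

python3 -m inch '[[[-0.25,0.08,0,0,0,3.7,1],[-0.25,0.08,0,0,0,3.7,1],[0,0,0,0,0,0,1]]]' | egrep 'pos|force'
for i in 1 2 3 4; do python3 -m inch '[[[-0.08,0,0,0,0,0,1],[0,0,0,0,0,0,1]]]' | egrep 'pos|force'; done
python3 plan.py .4991 .2938 .05 12.2 10 | head -1
```

```text
tool_pos: [0.4898, 0.2192, 0.0509]
force: [12.7, 4.3, -9.9]
tool_pos: [0.4896, 0.2192, 0.051]
force: [14.8, 5.8, -10.6]
tool_pos: [0.4895, 0.2192, 0.0511]
force: [17.4, 5.6, -14.2]
tool_pos: [0.4893, 0.2192, 0.0512]
force: [20.8, 6.6, -17.1]
tool_pos: [0.4892, 0.2192, 0.0513]
force: [24.2, 8.0, -19.3]
now [0.4892 0.2192 0.0513] yaw -81.79 F [ 24.2   8.  -19.3] op 0.0001 t 18.55
```

The force climbs with no travel, so it looks like the stop. I'll back off, move clear and check the angle from above.

```bash
python3 -m inch '[[[0.4,0,0,0,0,0,1],[0.7,0,0,0,0,0,1],[0,0,-3,0,0,0,1],[0,0,-5,0,0,0,1],[0,0,-4,0,0,0,1]]]'
python3 -m inch '[[[0,4.5,0,0,0,0,1],[0,4.5,0,0,0,0,1],[0,4.5,0,0,0,0,1],[0,4.5,0,0,0,0,1],[0,4.5,0,0,0,0,1]]]'
python3 -m inch '[[[0,4.5,0,0,0,0,1],[0,4.5,0,0,0,0,1],[0,0,0,0,0,0,1]]]'
python3 - <<'E'
from h import *
T=cam("top");S=cam("side")
np.save("T4.npy",T["image"]);np.save("S4.npy",S["image"])
a=np.clip(T["image"][165:245,230:320]*1.6,0,255).astype('uint8');b=np.clip(S["image"][155:235,265:355]*1.6,0,255).astype('uint8')
cv2.imwrite("pics/f1.png",np.hstack([cv2.resize(x,None,fx=4.4,fy=4.4,interpolation=cv2.INTER_CUBIC) for x in(a,b)]))
for th in (1.37,1.47,1.57):
    o=np.array([.5140,.1499]);A=np.radians(8.2);X=np.array([-.03+.038*np.cos(th),.112-.038*np.sin(th)])
    W=o+np.array([[np.cos(A),-np.sin(A)],[np.sin(A),np.cos(A)]])@X; p=proj(T,[*W,.062]);q=proj(S,[*W,.062]); print(th,(p-[230,165])*4.4,(q-[265,155])*4.4+[396,0])
E
```

```text
t: 19.05
tool_pos: [0.4946, 0.2193, 0.172]
orientation: [3.133, 0.225, -0.002]
force: [1.2, -0.1, 0.5]
opening: 0.0007
t: 19.55
tool_pos: [0.5265, -0.0049, 0.1704]
orientation: [3.133, 0.225, -0.001]
force: [1.0, 0.7, 0.5]
opening: 0.0006
t: 19.85
tool_pos: [0.5394, -0.0974, 0.1702]
orientation: [3.132, 0.217, -0.002]
force: [0.4, 0.3, -0.8]
opening: 0.0004
1.37 [106.5746645  226.59668591] [522.20622697  85.85671596]
1.47 [108.00805466 231.4229111 ] [518.169186    87.02827125]
1.57 [108.95013686 236.3756091 ] [513.93281194  88.0084942 ]
```

View pics/f1.png

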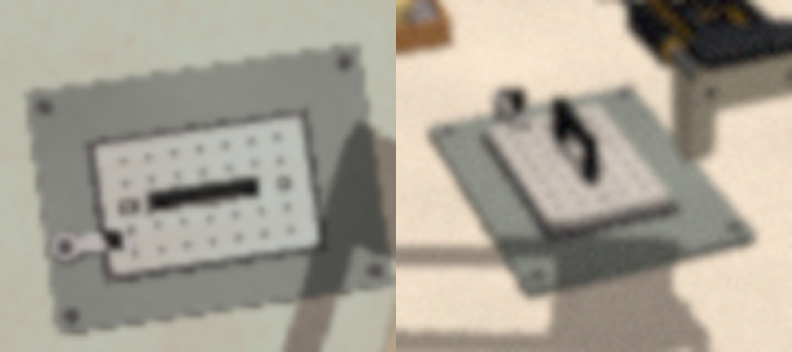

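The picture shows the finger lying over the plate's end, post at (66,246) and knob at (113,240). The plate outline is still even within the seat. A numeric check of the keeper angle and plate pose comes next.

```bash
python3 - <<'E'
from h import *
T=robot.read_camera("top");g=np.load("T4.npy").mean(2)
def dark(x0,y0,x1,y1,t):
    w=np.clip(t-g[y0:y1,x0:x1],0,None);Y,X=np.mgrid[y0:y1,x0:x1];return np.array([(w*X).sum(),(w*Y).sum()])/w.sum()
k=dark(252,215,261,224,60);K=onz(T,k,.06)
for pv in([.4683,.2565],[.4675,.2561],onz(T,(230+66/4.4,165+246/4.4),.04)[:2]):
    v=K[:2]-pv; w=np.degrees(np.arctan2(v[1],v[0])); print(k,K,pv,"len",np.linalg.norm(v),"keeper rad",np.radians(8.1-w))
# plate: bright region of the seated plate
m=np.zeros(g.shape,'uint8');m[188:232,248:306]=(g[188:232,248:306]>83);m=cv2.morphologyEx(m,2,np.ones((3,3)));print("plate",rect(T,blob(m,(290.,200.)),.028)[1:])
print(robot.read_state()["t"],robot.read_state()["force"])
E
```

```text
[255.16831683 218.90381895] [0.47327214 0.21776625 0.06      ] [0.4683, 0.2565] len 0.03905157379540266 keeper rad 1.5844989493366963
[255.16831683 218.90381895] [0.47327214 0.21776625 0.06      ] [0.4675, 0.2561] len 0.03876588511573623 keeper rad 1.562714721066982
[255.16831683 218.90381895] [0.47327214 0.21776625 0.06      ] [0.46773645 0.25415188] len 0.03680431339332764 keeper rad 1.5611862521399775
plate (array([0.5083664 , 0.14965902, 0.028     ]), array([101.2, 160.1]), 7.907761096954346)
20.2 [-0.78289594 -0.54044914  0.83669159]
```

```bash
python3 -c "
from plant import robot
print(robot.close_job())"
```

```text
the job is handed in; nothing more can be done
None
```

The plate is seated on both pins with the keeper swung over its end, and I handed the job in at about 20 s of the 72 s allowed.

**Plate:** I picked up the bare aluminium plate by its handle and left the green, orange and yellow look-alikes alone. It slid down over both pins with only a few newtons of contact. It came to rest at a tool height of 0.0416 m (expected 0.0417) with the gripper level, and the most I pressed on the plate was about 9 N. The last top view gave its outline as 101 × 160 mm at seat height, centred on the measured pin midpoint to about 1 mm and square to the seat to within half a degree.

**Keeper:** I pushed it round by the knob with closed fingers until it stopped. The camera check puts it at 1.56–1.58 rad, against the stop at 1.57.

**Checks that disagreed or were weak:**
- **Force at the keeper stop:** the last push steps reached about 24 N sideways and 19 N vertically at the wrist, roughly 32 N combined. That force was on the keeper's knob, not the plate. It is above 25 N if that limit is read to cover the keeper too.
- **Keeper angle by feel:** at the stop the tool was about 4 mm further from the knob than my earlier contact estimate, which would mean about 0.1 rad short. The camera did not bear this out.
- **Heights from the side camera:** the two-view heights of the holes, pins and handle were a few millimetres rough. I relied on the contact heights instead.
- **Bystanders:** I did not touch the calipers, mouse or skull box, and did not measure them again at the end.

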